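# Put the potter's hand tools away by kind

## Robot

A 7-joint arm with a two-finger parallel gripper is mounted at the origin on a cart in front of the work surface, level with it; the furniture and walls round the work are solid. World frame = base frame: x ahead of the robot, y to its left, z up, the work surface at z = 0. Lengths are in m, angles in rad, forces in N, time in s.
With the tool pointing down it reaches from about 0.4 to 0.875 m from the base axis. Payload 6.5 kg.
Tool frame: the origin (TCP) lies at the very end of the fingers, on their centre line; the grasp point (between the pads) lies 19 mm behind it; z points along the fingers, y is the line along which they close (so a half turn about z gives the same grasp; the last joint's range is limited). The gripper opens to 88 mm and grips with 3 to 60 N. Pads are 18 mm wide; open, the fingers measure 123 mm over their backs; the gripper's body (75 mm by 187 mm) begins 45 mm behind the grasp point.
Start: joints at [1.067, 0.536, -0.004, 1.538, 0.003, 1.067, -0.071], TCP at [0.276, -0.589, 0.207] pointing down, gripper open.
Joint ranges: [-2.7, 2.7], [-0.37, 2.16], [-1.27, 1.26], [0.24, 2.4], [-1.31, 4.45], [0.19, 1.91], [-2.76, 2.76]. Speed limits (rad/s): [2.39, 2.39, 3.14, 3.14, 3.14, 3.14, 3.14].

## Interface

Orientations are given as [roll, pitch, yaw] about the fixed x, y, z axes, in that order (R = Rz(yaw) Ry(pitch) Rx(roll)).
In Python, from bench import ctrl, get_image, workorder, masks_of, place_of gives the robot as it stands.
- The arm moves only by the shell command python3 -m pendant 'ROWS' [FORCE]. ROWS is JSON, a list of rows, each an object with "dr": the turn, a rotation vector about the tool's x, y, z as a fraction of full scale, a list of three; "translation": the shift along the tool's x, y, z as a fraction of full scale, a list of three; "gripper": the gripper command: -1 is fully open, 1 is shut, values between are in proportion. In form: [{"dr": [ax, ay, az], "translation": [dx, dy, dz], "gripper": gripper}, ...]. A call has 1 to 20 rows; each row is the pose to reach, as a shift and turn from the pose commanded when the call began, along the tool's axes at that moment; what a row does not reach only later rows make up. Full scale, the value 1, is 0.4 m for a shift and 90 degrees for a turn. A row lasts 1/8 s, in which the tool goes at most 62.5 mm and 10.7 degrees, less where a joint would pass 70% of its speed; a pose out of reach is approached as far as the arm can. A call with a number of a shift or a turn outside -1 to 1 is refused whole. A call with a gripper value outside its range is refused whole. The fingers move at their own pace and stop on an object; FORCE is the grip in N (left out, the last holds). Time passes only in rows, so rows that repeat a pose let the fingers close. It gives the time, the measured TCP pose, the force, the opening and the grip force at its end, in the units of the state.
- ctrl.get_obs(): the state, without advancing time (a new reading comes with each control period).
- get_image(name): name is "scene" or "side" or "wrist"; returns a dict with "img" (420x560x3 uint8, blue, green, red), "vfov" (degrees; the focal length in pixels is half the picture's height over the tangent of half this angle, whatever the lens; pixels are square), "cx", "cy" (the principal point, pixels), "k1" (the pictures are not rectified: a ray, as slopes to the right and down, at radius r is drawn at 1 + k1 r^2 times it, then the intrinsics apply), "view" (4x4, takes a point from world to camera coordinates); the wrist camera has in their place "T_tool_cam" (4x4, takes a point from camera to tool coordinates, whose origin is the TCP and whose axes are the flange's). Camera axes: x right, y down, z forward; pixel columns grow to the right and rows downward; lengths in m; the calibration is good to about 2 mm. A picture is of the moment at which its call begins: read the wrist's pose just before it. There is no depth.
- workorder.hand_in(): hands the job in; it is judged then, once.
Trained networks look in a picture, given as the dict that the camera call returned (one of the last four; its "shot" number tells which), for a name from the list of things; names that differ only in an ending like _2 or _b are one class to them, and where a whole thing is asked for, a point or a joint stands for the part that bears it (a point fixed in the world has none). Each returns a list of dicts, best first, with "confidence" (0 to 1); they miss things now and then, are a little off and sometimes report something else, mostly with a low value. They report only what shows in the picture. A call takes as long as a camera call.
- masks_of(picture, name): "pixels" (420x560 bool, what is visible of it) and "box" ([left, top, right, bottom] in pixels, round what is visible of it).
- place_of(picture, name): "pixel" ([row, column] in pixels: a listed point, or the origin of a listed thing).
The state is a dict: "time": time; "qpos": joint angles; "joint_velocities": joint speeds; "joint_efforts": joint torques, N m; "tool_pos": TCP position; "ee_rot": TCP orientation; "wrist_force": force on the tool from outside, world axes, zero at the start; "ft_torque": the same for the moment, N m; "finger_gap": opening from 0.0 (shut) to 1.0 (fully open); "gripper_force": force on a finger pad.
Only numpy, scipy, OpenCV 4.12 (cv2) and the standard library are available. Lean on these libraries where they do the work, as an engineer would, in place of code of your own. Each camera call takes 0.05 s, during which the arm holds its last target. There are 200 camera calls.

## Task

Sort the loose wooden tools on the bench by kind: both flat bean-shaped ribs onto the rimmed upper deck of the two-tier organiser, the rectangular beating block flat on the floor of the low bay under that deck, next to the one stored there, and the spatula into the middle of the long tray, lying along it beside the needle tool. Lay everything wholly inside its place and let it go. Leave the round cutter, the round plaster mould and the small brown bottle where they stand.

Things in the scene. Friction and masses are not known exactly. Their poses are not given: they have to be found in the camera images.
- organiser: fixed wooden organiser, 222 mm wide, on the left, mouth facing right; origin on the table under the middle of the low bay; x into its depth (robot's left), y back toward the robot, z up. The deck overhangs the bay: a gripper pointing straight down cannot reach the bay's middle; one tilted 35 to 45 deg (fingers pointing down and along x, jaws closing along y) can, moving along its fingers
- bay_floor (a point): low bay: middle of its floor, 8 mm above the table; axes as organiser. From here the floor is clear x -60..60, y -103..103 mm, save for a fixed block like the loose one stored at x -35..55, y -95..-49. Front lip x -68..-60 and low sides reach 14 mm above the floor. Back board at x 62..72 and cheeks (y beyond +-101, x 62..116) rise to the deck
- deck_floor (a point): upper deck: middle of its floor, 174 mm above the table and 45.5 mm behind the bay's middle; axes as organiser. Clear inside the rim x -64..64, y -103..103 mm; rim 8 mm thick, 14 mm high. Board 8 mm thick, underside 158 mm above the bay floor, front edge 27 mm in front of the bay's middle
- long_tray: fixed open tray of wood, 110 (its x) x 240 (its y) x 28 mm high, walls 6 mm; origin on the table under its middle, z up. A thin 12 mm thick needle tool is fixed in it, lying along y at x = +36 mm (x 30..42), 160 mm long; the rest of it is free
- tray_floor (a point): middle of the tray's inner floor, 6 mm above the table, axes as the tray
- rib_1_centre (a point): loose flat wooden rib, bean-shaped, 49 (its x) x 99 (its y) x 8 mm (z up), about 22 g; its centre. At the start it lies across the top of the loose block, 30 mm above the table
- rib_2_centre (a point): second rib, the same as the first, lying on the table; its centre
- spatula_centre (a point): loose wooden spatula, 194 mm long (its y), 9 mm thick (z up), about 20 g; its centre. From y -24 to +97 mm it is a 12 mm wide round handle, from -97 to -24 a blade up to 26 mm wide
- cutter_centre (a point): round metal cutter, an open ring 66 mm across, 35 mm high, loose, not to be moved; its centre. It stands somewhere in the row of block, rib and mould
- bottle_centre (a point): small brown bottle, 38 mm across, 76 mm high, loose, not to be moved; its centre. It stands behind, between organiser and turntable. The turntable (banding wheel, 243 mm disc, 108 mm high) is fixed, axis 0.64 m ahead and 0.20 m right of the robot; lift well over it
- block_centre (a point): loose pine beating block, plain cuboid 45 (its x) x 90 (its y) x 30 mm (z up), about 85 g; its centre. rib_1 lies on top of it at the start
- mould_centre (a point): round brownish plaster mould, 66 mm across, 34 mm high, loose, not to be moved; its centre. It stands somewhere in the same row

How it is judged:
At the end, for the whole second after the job is handed in: Ribs flat on the upper deck inside its rim (centres at most 22 mm above its floor, tilt under 12 deg); block flat (6 deg) on the bay floor within its walls; spatula level in the long tray, centre within 45 mm of its middle, 20 deg of its length; cutter, mould, bottle within 30 mm of their starts (horizontal distance between each of rib_1_centre, rib_2_centre and deck_floor below 0.095 m and z of rib_1_centre in the frame of deck_floor between 0 and 0.022 m and angle between the z axis of each of rib_1_centre, rib_2_centre and the z axis of deck_floor, either way round below 0.22 rad and z of rib_2_centre in the frame of deck_floor between 0 and 0.022 m and horizontal distance between block_centre and bay_floor below 0.092 m and z of block_centre in the frame of bay_floor between 0.01 and 0.019 m and angle between the z axis of block_centre and the z axis of bay_floor, either way round below 0.105 rad and horizontal distance between spatula_centre and tray_floor below 0.045 m and z of spatula_centre in the frame of tray_floor between -0.003 and 0.02 m and angle between the z axis of spatula_centre and the z axis of tray_floor, either way round below 0.105 rad and angle between the y axis of spatula_centre and the y axis of tray_floor, either way round below 0.35 rad and distance of each of cutter_centre, mould_centre, bottle_centre from where it was at the start of the episode below 0.03 m); the robot touches nothing.
It fails at once if the round cutter was moved more than 30 mm or tipped (distance of cutter_centre from where it was at the start of the episode above 0.03 m or angle between cutter_centre's own z axis and vertical above 0.5 rad).
It fails at once if the round plaster mould was moved more than 30 mm or tipped (distance of mould_centre from where it was at the start of the episode above 0.03 m or angle between mould_centre's own z axis and vertical above 0.5 rad).
It fails at once if the brown bottle was moved more than 30 mm or tipped (distance of bottle_centre from where it was at the start of the episode above 0.03 m or angle between bottle_centre's own z axis and vertical above 0.5 rad).
It also fails if it takes over 72 s, if anything falls off the work surface, if the arm or the gripper's body presses on something with over 40 N, if the wrist force passes 120 N, or if a joint passes its speed limit or range.

## Working session

There is one attempt and no reset: what is moved stays moved. The work goes in short steps, Python scripts to look and compute and a shell command to move; the robot and the scene stay as the last step left them, time stands still between calls to the robot, and variables do not carry over. Pictures are saved under pics/ and viewed, at most 11 in all, crops included, and the job is handed in when it is done.

```bash
ls; mkdir -p pics
cat > h.py <<'E'
import numpy as np, cv2
from scipy.spatial.transform import Rotation as R
from bench import ctrl,get_image,workorder,masks_of,place_of
def K(p):
    f=p["img"].shape[0]/2/np.tan(np.radians(p["vfov"])/2); return f
def ray(p,row,col,T=None):
    f=K(p); d=np.array([(col-p["cx"])/f,(row-p["cy"])/f]); u=d.copy()
    for _ in range(20): u=d/(1+p["k1"]*(u@u))
    C=np.linalg.inv(np.array(p["view"])) if T is None else T
    return C[:3,3],C[:3,:3]@np.array([u[0],u[1],1])
def atz(p,row,col,z,T=None):
    o,d=ray(p,row,col,T); return o+d*(z-o[2])/d[2]
def proj(p,X,T=None):
    V=np.array(p["view"]) if T is None else np.linalg.inv(T)
    c=V[:3,:3]@np.array(X)+V[:3,3]; u=c[:2]/c[2]; u=u*(1+p["k1"]*(u@u)); return u[1]*K(p)+p["cy"],u[0]*K(p)+p["cx"]
def toolT(s):
    T=np.eye(4); T[:3,3]=s["tool_pos"]; T[:3,:3]=R.from_euler("xyz",s["ee_rot"]).as_matrix(); return T
def wrist():
    s=ctrl.get_obs(); p=get_image("wrist"); return p,toolT(s)@np.array(p["T_tool_cam"]),s
def rows(s,pos,rpy=None):
    T=toolT(s); t=T[:3,:3].T@(np.array(pos)-T[:3,3])/0.4
    dr=np.zeros(3) if rpy is None else (R.from_matrix(T[:3,:3]).inv()*R.from_euler("xyz",rpy)).as_rotvec()/(np.pi/2)
    return np.round(dr,3).tolist(),np.round(t,4).tolist()
E
python3 - <<'E'
from h import *
s=ctrl.get_obs(); print(s)
Z=dict(rib_1_centre=.034,rib_2_centre=.004,spatula_centre=.0045,cutter_centre=.0175,bottle_centre=.038,block_centre=.015,mould_centre=.017,bay_floor=.008,deck_floor=.174,tray_floor=.006,organiser=0,long_tray=0)
ims=[]
for n in("scene","side"):
    p=get_image(n); cv2.imwrite(f"pics/{n}.png",p["img"])
    print(n,np.linalg.inv(p["view"])[:3,3].round(3))
    for k,z in Z.items():
        for r in place_of(p,k)[:2]: print(k,round(r["confidence"],2),np.round(r["pixel"]),atz(p,*r["pixel"],z).round(4))
E
```

```text
pics
{'time': 0.0, 'qpos': array([ 1.06682756,  0.53719586, -0.00443141,  1.53887173,  0.00259341,
        1.06730364, -0.07116317]), 'joint_velocities': array([-6.73022248e-05, -1.45647371e-03, -1.33308950e-03,  1.51774779e-03,
        1.18155144e-03,  5.43192788e-05,  1.67317963e-04]), 'joint_efforts': array([-1.74938641e-04, -5.70978963e+01,  9.90575999e-01, -2.51603758e+01,
       -5.62369439e-02,  1.79999729e-02,  1.38954506e-04]), 'tool_pos': array([ 0.27523701, -0.5880986 ,  0.2058205 ]), 'ee_rot': array([-3.13982442e+00,  1.27726824e-04,  4.37868258e-01]), 'wrist_force': array([-0.37122734,  0.18751234, -0.45786862]), 'ft_torque': array([-0.02130793,  0.00276392, -0.00338139]), 'gripper_force': 0.0, 'finger_gap': 1.002304600692244}
scene [0.082 0.595 1.155]
rib_1_centre 0.93 [208. 355.] [ 0.4163 -0.2819  0.034 ]
rib_2_centre 0.73 [365. 230.] [0.4387 0.2571 0.004 ]
rib_2_centre 0.27 [204. 356.] [ 0.4312 -0.318   0.004 ]
spatula_centre 0.89 [269. 289.] [ 0.4688 -0.0344  0.0045]
spatula_centre 0.73 [368. 229.] [0.4362 0.2645 0.0045]
cutter_centre 0.8 [315. 279.] [0.4139 0.0959 0
[... 657 characters left out ...]
68. 167.] [0.7319 0.1383 0.    ]
side [-0.113 -1.109  0.901]
rib_1_centre 0.41 [297. 275.] [ 0.4284 -0.2863  0.034 ]
rib_2_centre 0.55 [212. 186.] [0.4409 0.2659 0.004 ]
spatula_centre 0.5 [251. 236.] [ 0.4677 -0.0213  0.0045]
cutter_centre 0.77 [237. 200.] [0.4035 0.0884 0.0175]
block_centre 0.55 [301. 273.] [ 0.4252 -0.2794  0.015 ]
mould_centre 0.78 [275. 246.] [ 0.424  -0.1492  0.017 ]
bay_floor 0.81 [210. 255.] [0.6327 0.1361 0.008 ]
bay_floor 0.55 [208. 252.] [0.6308 0.1533 0.008 ]
deck_floor 0.81 [160. 248.] [0.6422 0.1834 0.174 ]
tray_floor 0.88 [324. 324.] [ 0.4873 -0.4139  0.006 ]
organiser 0.56 [208. 250.] [0.6303 0.1666 0.    ]
long_tray 0.92 [323. 328.] [ 0.5004 -0.4118  0.    ]
```

View pics/scene.png

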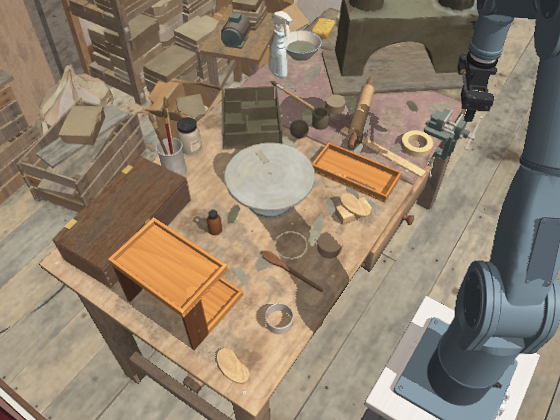

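View pics/side.png

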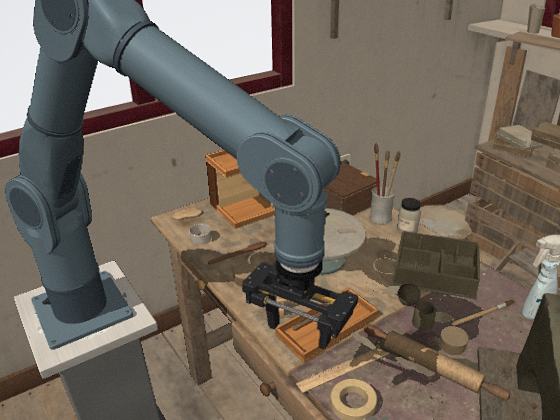

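The scene picture shows the deck around (165,260), the tray at (355,170), rib 1 on the block at (355,207), the mould at (328,245), the spatula from (262,255, blade) to (322,290), the cutter at (279,317), rib 2 at (233,365) and the bottle at (213,222). In the side picture the gripper is next to the tray.

Run:
```python
from h import *
p=get_image("scene")
def rect(k,z,i=0):
    for r in masks_of(p,k)[:3]:
        rc,cc=np.nonzero(r["pixels"]); P=np.array([atz(p,a,b,z)[:2] for a,b in zip(rc,cc)],np.float32)
        q=cv2.minAreaRect(P*1000); b=cv2.boxPoints(q); m=P.mean(0); w,v=np.linalg.eigh(np.cov(P.T))
        print(k,round(r["confidence"],2),len(P),"mean",m.round(3),"rect",np.round(q[0]),np.round(q[1]),round(q[2]),"long axis deg",round(np.degrees(np.arctan2(v[1,1],v[0,1])),1))
for k,z in dict(rib_1_centre=.038,rib_2_centre=.006,spatula_centre=.0045,cutter_centre=.0175,mould_centre=.017,bottle_centre=.038,block_centre=.03,long_tray=.028).items(): rect(k,z)
# deck corners: orange contour
hsv=cv2.cvtColor(p["img"],cv2.COLOR_BGR2HSV); m=cv2.inRange(hsv,(8,150,120),(20,255,255))
for lo,hi,z in (((100,210),(290,235),.188),((300,140),(405,205),.028)):
    mm=np.zeros_like(m); mm[lo[1]:hi[1]+75,lo[0]:hi[0]]=m[lo[1]:hi[1]+75,lo[0]:hi[0]]
    c=max(cv2.findContours(mm,0,2)[0],key=cv2.contourArea)
    for e in cv2.approxPolyDP(c,4,True)[:,0]: print(e,atz(p,e[1],e[0],z).round(3))
```

```text
rib_1_centre 0.68 461 mean [ 0.423 -0.287] rect [ 425. -286.] [ 52. 100.] 79 long axis deg 166.7
rib_1_centre 0.66 8848 mean [0.678 0.16 ] rect [684. 165.] [225. 350.] 88 long axis deg 171.1
rib_2_centre 0.73 738 mean [0.434 0.256] rect [435. 257.] [48. 99.] 73 long axis deg 164.1
spatula_centre 0.73 397 mean [ 0.482 -0.034] rect [463. -32.] [ 29. 189.] 85 long axis deg 175.5
spatula_centre 0.63 8765 mean [0.695 0.146] rect [700. 152.] [227. 356.] 88 long axis deg 171.5
cutter_centre 0.77 471 mean [0.41  0.104] rect [409. 104.] [64. 84.] 34 long axis deg 126.8
mould_centre 0.7 538 mean [ 0.42  -0.149] rect [ 420. -151.] [63. 81.] 31 long axis deg 110.1
mould_centre 0.65 8671 mean [0.688 0.152] rect [693. 157.] [223. 356.] 87 long axis deg 171.4
bottle_centre 0.83 324 mean [ 0.703 -0.026] rect [706. -28.] [38. 87.] 44 long axis deg 135.9
block_centre 0.82 322 mean [ 0.427 -0.26 ] rect [ 419. -275.] [103.  63.] 58 long axis deg 75.3
long_tray 0.68 2807 mean [ 0.481 -0.408] rect [ 486. -410.] [251. 136.] 2 long axis deg -178.8
[108 259] [0.75  0.267 0.188]
[176 309] [0.546 0.276 0.188]
[191 309] [0.52  0.259 0.188]
[200 299] [0.519 0.23  0.188]
[203 309] [0.5   0.245 0.188]
[229 309] [0.456 0.216 0.188]
[242 294] [0.455 0.172 0.188]
[220 277] [0.518 0.165 0.188]
[226 270] [0.518 0.144 0.188]
[223 263] [0.534 0.133 0.188]
[154 218] [0.742 0.124 0.188]
[313 165] [ 0.597 -0.359  0.028]
[385 200] [ 0.362 -0.356  0.028]
[400 174] [ 0.37  -0.469  0.028]
[330 143] [ 0.602 -0.467  0.028]
```

Run:
```python
from h import *
s=ctrl.get_obs()
print(rows(s,[.424,-.286,.15],[np.pi,0,np.radians(-12)]))
```

```text
([0.0, -0.0, 0.412], [0.6568, -0.5281, 0.1418])
```

```bash
cat > look.py <<'E'
from h import *
import sys
def look(specs,name=None):
    p,T,s=wrist()
    if name: cv2.imwrite(f"pics/{name}.png",p["img"])
    print("t",s["time"],"tcp",np.round(s["tool_pos"],4),np.degrees(s["ee_rot"]).round(1))
    for k,z in specs.items():
        for r in place_of(p,k)[:2]: print(k,"place",round(r["confidence"],2),np.round(r["pixel"]),atz(p,*r["pixel"],z,T).round(4))
        for r in masks_of(p,k)[:2]:
            rc,cc=np.nonzero(r["pixels"]); P=np.array([atz(p,a,b,z,T)[:2] for a,b in zip(rc,cc)],np.float32)
            q=cv2.minAreaRect(P*1000); a=q[2]+(90 if q[1][1]>q[1][0] else 0); w,v=np.linalg.eigh(np.cov(P.T))
            print(k,"mask",round(r["confidence"],2),"rect",np.round(q[0]),np.round(q[1]),"long",round(a%180,1),"pca",round(np.degrees(np.arctan2(v[1,1],v[0,1]))%180,1))
    return p,T,s
E
python3 -m pendant '[{"dr":[0,0,0.412],"translation":[0.657,-0.528,0.142],"gripper":-1},{"dr":[0,0,0.412],"translation":[0.657,-0.528,0.142],"gripper":-1},{"dr":[0,0,0.412],"translation":[0.657,-0.528,0.142],"gripper":-1},{"dr":[0,0,0.412],"translation":[0.657,-0.528,0.142],"gripper":-1},{"dr":[0,0,0.412],"translation":[0.657,-0.528,0.142],"gripper":-1},{"dr":[0,0,0.412],"translation":[0.657,-0.528,0.142],"gripper":-1},{"dr":[0,0,0.412],"translation":[0.657,-0.528,0.142],"gripper":-1},{"dr":[0,0,0.412],"translation":[0.657,-0.528,0.142],"gripper":-1}]' 15
python3 - <<'E'
from look import *
p,T,s=look(dict(rib_1_centre=.038,block_centre=.03,tray_floor=.006),"w1")
E
```

```text
time: 2.75
tool_pos: [0.4236, -0.2874, 0.1502]
ee_rot: [3.141, -0.0, -0.211]
wrist_force: [-0.5, -0.5, 0.6]
finger_gap: 1.002
gripper_force: 0.0
t 2.75 tcp [ 0.4236 -0.2874  0.1502] [179.9  -0.  -12.1]
rib_1_centre place 0.73 [194. 280.] [ 0.4281 -0.2866  0.038 ]
rib_1_centre mask 0.97 rect [ 427. -287.] [48. 98.] long 167.9 pca 167.6
block_centre mask 0.94 rect [ 426. -285.] [91. 48.] long 58.0 pca 62.0
tray_floor place 0.77 [100. 397.] [ 0.4908 -0.4186  0.006 ]
tray_floor place 0.71 [226. 154.] [ 0.4165 -0.1419  0.006 ]
tray_floor mask 0.79 rect [ 480. -425.] [233. 124.] long 2.6 pca 6.4
```

View pics/w1.png

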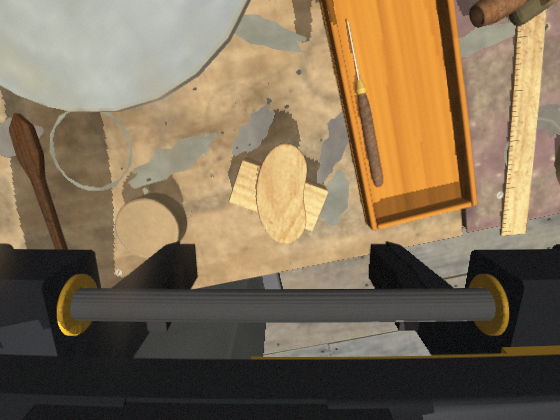

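The wrist picture shows rib 1 at (285,193) lying crosswise on the block, the mould at (148,228), and the tray with the needle on its robot-left side at (365,105).

```bash
python3 -m pendant '[{"dr":[0,0,0],"translation":[0.008,-0.003,0.2],"gripper":-1},{"dr":[0,0,0],"translation":[0.008,-0.003,0.27],"gripper":-1},{"dr":[0,0,0],"translation":[0.008,-0.003,0.295],"gripper":-1},{"dr":[0,0,0],"translation":[0.008,-0.003,0.295],"gripper":-1},{"dr":[0,0,0],"translation":[0.008,-0.003,0.295],"gripper":1},{"dr":[0,0,0],"translation":[0.008,-0.003,0.295],"gripper":1},{"dr":[0,0,0],"translation":[0.008,-0.003,0.295],"gripper":1},{"dr":[0,0,0],"translation":[0.008,-0.003,0.295],"gripper":1},{"dr":[0,0,0],"translation":[0.008,-0.003,0.295],"gripper":1},{"dr":[0,0,0],"translation":[0.008,-0.003,0.295],"gripper":1}]' 15
python3 - <<'E'
from h import *
s=ctrl.get_obs(); print(s["finger_gap"]*88,s["gripper_force"],s["wrist_force"])
E
```

```text
time: 4.35
tool_pos: [0.4274, -0.2854, 0.0319]
ee_rot: [-3.142, 0.0, -0.209]
wrist_force: [0.6, -1.7, 0.2]
finger_gap: 0.339
gripper_force: 0.0
29.826548605541557 0.0 [ 0.58690674 -1.67895552  0.19587338]
```

```bash
python3 -m pendant '[{"dr":[0,0,0],"translation":[0,0,0],"gripper":1},{"dr":[0,0,0],"translation":[0,0,0],"gripper":1}]' 15
python3 - <<'E'
from look import *
look(dict(rib_1_centre=.038,block_centre=.03),"w2")
E
```

```text
time: 4.6
tool_pos: [0.4274, -0.2855, 0.0319]
ee_rot: [3.142, 0.0, -0.209]
wrist_force: [0.5, -0.2, 0.3]
finger_gap: 0.118
gripper_force: 0.0
t 4.6 tcp [ 0.4274 -0.2855  0.0319] [180.   0. -12.]
rib_1_centre place 0.86 [240. 282.] [ 0.4285 -0.2859  0.038 ]
rib_1_centre mask 0.93 rect [ 437. -288.] [45. 80.] long 159.3 pca 159.1
rib_1_centre mask 0.7 rect [ 431. -286.] [86. 46.] long 58.1 pca 70.1
block_centre mask 0.62 rect [ 428. -285.] [90. 49.] long 58.3 pca 69.9
```

View pics/w2.png

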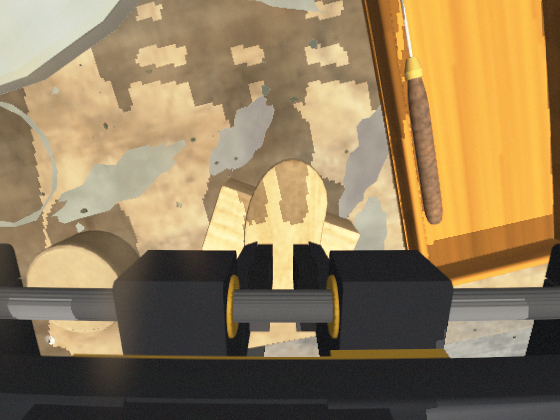

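Picture: the fingertips, at (260,250) and (312,250), closed over the rib's top. So the tips are too high, or they slid over the rim. I'll open and feel for the block top.

```bash
python3 -m pendant '[{"dr":[0,0,0],"translation":[0,0,-0.02],"gripper":-1},{"dr":[0,0,0],"translation":[0,0,-0.02],"gripper":-1},{"dr":[0,0,0],"translation":[0,0,-0.02],"gripper":-1},{"dr":[0,0,0],"translation":[0,0,-0.02],"gripper":-1},{"dr":[0,0,0],"translation":[0,0,-0.02],"gripper":-1},{"dr":[0,0,0],"translation":[0,0,-0.02],"gripper":-1},{"dr":[0,0,0],"translation":[0,0,0],"gripper":-1},{"dr":[0,0,0],"translation":[0,0,0.006],"gripper":-1},{"dr":[0,0,0],"translation":[0,0,0.006],"gripper":-1}]' 15
python3 - <<'E'
from look import *
p,T,s=look(dict(rib_1_centre=.038))
q=get_image("scene"); 
for r in masks_of(q,"rib_1_centre")[:1]+masks_of(q,"block_centre")[:1]: print(r["box"])
q2=get_image("side"); cv2.imwrite("pics/s2.png",cv2.resize(q2["img"][230:330,200:340],None,fx=5,fy=5))
E
```

```text
time: 5.98
tool_pos: [0.4271, -0.2853, 0.0291]
ee_rot: [-3.141, 0.001, -0.209]
wrist_force: [-0.5, 0.3, 1.2]
finger_gap: 0.992
gripper_force: 0.0
t 5.975 tcp [ 0.4271 -0.2853  0.0291] [-180.    0.  -12.]
rib_1_centre place 0.67 [242. 282.] [ 0.4287 -0.2854  0.038 ]
[348.2, 198.6, 370.1, 217.6]
[331.3, 197.2, 369.6, 225.1]
```

View pics/s2.png

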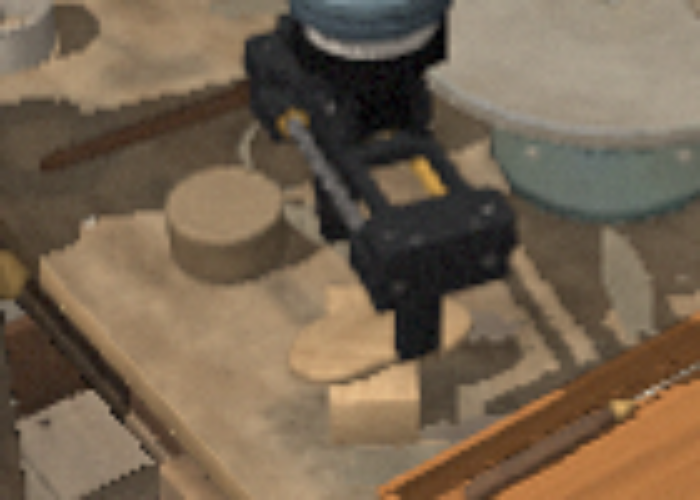

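The fingers straddle the rib, and there is no contact at a reading of z=0.029. I'll keep feeling downward.

```bash
for i in 1 2 3; do python3 -m pendant '[{"dr":[0,0,0],"translation":[0,0,0.004],"gripper":-1},{"dr":[0,0,0],"translation":[0,0,0.004],"gripper":-1}]' | grep -E "tool_pos|force"; done
```

```text
tool_pos: [0.4273, -0.2855, 0.0278]
wrist_force: [0.5, -0.1, -0.3]
gripper_force: 0.0
tool_pos: [0.4273, -0.2855, 0.0262]
wrist_force: [0.5, 0.2, 0.3]
gripper_force: 0.0
tool_pos: [0.4273, -0.2854, 0.0246]
wrist_force: [-0.6, -0.4, 0.4]
gripper_force: 0.0
```

```bash
python3 -m pendant '[{"dr":[0,0,0],"translation":[0,0,0],"gripper":1},{"dr":[0,0,0],"translation":[0,0,0],"gripper":1},{"dr":[0,0,0],"translation":[0,0,0],"gripper":1},{"dr":[0,0,0],"translation":[0,0,0],"gripper":1},{"dr":[0,0,0],"translation":[0,0,0],"gripper":1},{"dr":[0,0,0],"translation":[0,0,0],"gripper":1}]' 10
```

```text
time: 7.82
tool_pos: [0.4274, -0.2855, 0.0247]
ee_rot: [3.142, 0.0, -0.209]
wrist_force: [0.2, 0.8, 0.9]
finger_gap: 0.339
gripper_force: 0.0
```

Run:
```python
from look import *
p,T,s=wrist(); C=np.array(p["T_tool_cam"]); print(C.round(3),s["finger_gap"]*88)
for z in (0,-.019):
  for y in (-.015,.015): print(z,y,np.round(proj(p,[0,y,z],C)))
q=get_image("side"); P=np.array(s["tool_pos"]); M=toolT(s)[:3,:3]
a=cv2.resize(q["img"][230:330,200:340],None,fx=5,fy=5)
for y in(-.03,.03):
  r,c=proj(q,P+M@[0,y,0]); cv2.circle(a,(int((c-200)*5),int((r-230)*5)),4,(0,0,255),-1)
b=p["img"].copy()
for y in(-.015,.015):
  r,c=proj(p,[0,y,0],C); cv2.circle(b,(int(c),int(r)),2,(0,0,255),-1)
b=cv2.resize(b[130:330,180:380],(500,500))
cv2.imwrite("pics/cmp.png",cv2.resize(np.hstack([a,b]),(790,330)))
```

```text
[[-0.001 -0.967 -0.254  0.065]
 [ 1.    -0.    -0.001  0.   ]
 [ 0.001 -0.254  0.967 -0.178]
 [ 0.     0.     0.     1.   ]] 29.830386351952562
0 -0.015 [239. 258.]
0 0.015 [239. 307.]
-0.019 -0.015 [251. 255.]
-0.019 0.015 [251. 309.]
```

View pics/cmp.png

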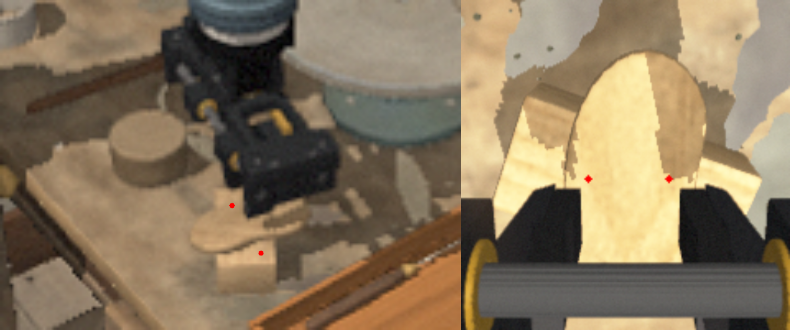

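```bash
python3 -m pendant '[{"dr":[0,0,0],"translation":[0,0,0],"gripper":1},{"dr":[0,0,0],"translation":[0,0,0],"gripper":1},{"dr":[0,0,0],"translation":[0,0,0],"gripper":1},{"dr":[0,0,0],"translation":[0,0,0],"gripper":1}]' 10 | tail -3
python3 - <<'E'
from look import *
p,T,s=wrist(); C=np.array(p["T_tool_cam"]);q=get_image("side")
print("w1 open: observed tip inner corners (243,196),(243,370)")
for d in (0,.01,.02,.03): print(d,[np.round(proj(p,[x,y,-d],C)).tolist() for x in(0,.009) for y in(-.044,.044)])
M=toolT(s)[:3,:3]
for d in (0,.01,.02,.03): 
  r,c=proj(q,np.array([.4271,-.2853,.0291])+M@[0,.053,-d]); print("s2",d,((c-200)*5).round(),((r-230)*5).round(),"obs (418,357)")
E
```

```text
wrist_force: [-0.5, -0.3, 0.1]
finger_gap: 0.004
gripper_force: 0.0
w1 open: observed tip inner corners (243,196),(243,370)
0 [[239.0, 210.0], [239.0, 354.0], [225.0, 209.0], [225.0, 355.0]]
0.01 [[245.0, 206.0], [245.0, 358.0], [230.0, 205.0], [230.0, 359.0]]
0.02 [[251.0, 202.0], [251.0, 362.0], [236.0, 201.0], [236.0, 364.0]]
0.03 [[259.0, 197.0], [259.0, 367.0], [242.0, 196.0], [242.0, 368.0]]
s2 0 414.0 406.0 obs (418,357)
s2 0.01 414.0 391.0 obs (418,357)
s2 0.02 413.0 376.0 obs (418,357)
s2 0.03 413.0 361.0 obs (418,357)
```

The measurement shows that the real fingertips end about 31 mm short of the reported TCP. Both the wrist and the side view agree on this. I'll work with that offset and confirm it by touch.

```bash
python3 -m pendant '[{"dr":[0,0,0],"translation":[0,0,0],"gripper":-1},{"dr":[0,0,0],"translation":[0,0,0],"gripper":-1},{"dr":[0,0,0],"translation":[0,0,0],"gripper":-1},{"dr":[0,0,0],"translation":[0,0,0],"gripper":-1},{"dr":[0,0,0],"translation":[0,0,0],"gripper":-1},{"dr":[0,0,0],"translation":[0,0,0],"gripper":-1},{"dr":[0,0,0],"translation":[0,0,0],"gripper":-1},{"dr":[0,0,0],"translation":[0,0,0.02],"gripper":-1},{"dr":[0,0,0],"translation":[0,0,0.045],"gripper":-1},{"dr":[0,0,0],"translation":[0,0,0.05],"gripper":-1},{"dr":[0,0,0],"translation":[0,0,0.05],"gripper":-1}]' 15
for i in 1 2 3; do python3 -m pendant '[{"dr":[0,0,0],"translation":[0,0,0.004],"gripper":-1},{"dr":[0,0,0],"translation":[0,0,0.004],"gripper":-1}]' | grep -E "tool_pos|wrist_force"; done
```

```text
time: 9.9
tool_pos: [0.4272, -0.2854, 0.0043]
ee_rot: [-3.141, 0.001, -0.209]
wrist_force: [1.4, -0.3, -0.9]
finger_gap: 1.006
gripper_force: 0.0
tool_pos: [0.4275, -0.2855, 0.0032]
wrist_force: [1.0, 0.0, -0.7]
tool_pos: [0.4273, -0.2854, 0.0014]
wrist_force: [1.1, 0.2, 0.3]
tool_pos: [0.4273, -0.2854, -0.0002]
wrist_force: [-0.0, 0.7, -0.1]
```

Reading of 0, tips at about 0.031, just above the block top and level with the rib. Close.

```bash
python3 -m pendant '[{"dr":[0,0,0],"translation":[0,0,0],"gripper":1},{"dr":[0,0,0],"translation":[0,0,0],"gripper":1},{"dr":[0,0,0],"translation":[0,0,0],"gripper":1},{"dr":[0,0,0],"translation":[0,0,0],"gripper":1},{"dr":[0,0,0],"translation":[0,0,0],"gripper":1},{"dr":[0,0,0],"translation":[0,0,0],"gripper":1},{"dr":[0,0,0],"translation":[0,0,0],"gripper":1}]' 15
```

```text
time: 11.52
tool_pos: [0.4274, -0.2855, -0.0001]
ee_rot: [3.142, 0.0, -0.209]
wrist_force: [0.4, -0.3, -0.0]
finger_gap: 0.534
gripper_force: 15.0
```

```bash
python3 -m pendant '[{"dr":[0,0,0],"translation":[0,0,-0.1],"gripper":1},{"dr":[0,0,0],"translation":[0,0,-0.25],"gripper":1},{"dr":[0,0,-0.1],"translation":[0.01,-0.1,-0.4],"gripper":1},{"dr":[0,0,-0.2],"translation":[0.03,-0.25,-0.5],"gripper":1},{"dr":[0,0,-0.32],"translation":[0.05,-0.4,-0.5],"gripper":1},{"dr":[0,0,-0.43],"translation":[0.07,-0.55,-0.5],"gripper":1},{"dr":[0,0,-0.54],"translation":[0.09,-0.7,-0.5],"gripper":1},{"dr":[0,0,-0.65],"translation":[0.09,-0.785,-0.5],"gripper":1},{"dr":[0,0,-0.76],"translation":[0.09,-0.785,-0.5],"gripper":1},{"dr":[0,0,-0.87],"translation":[0.09,-0.785,-0.5],"gripper":1},{"dr":[0,0,-0.98],"translation":[0.09,-0.785,-0.5],"gripper":1},{"dr":[0,0,-1],"translation":[0.09,-0.785,-0.5],"gripper":1}]' 15
python3 - <<'E'
from h import *
s=ctrl.get_obs(); print(rows(s,[.584,.2,.2],[np.pi,0,np.radians(87)]))
E
```

```text
time: 13.02
tool_pos: [0.5277, 0.0141, 0.1998]
ee_rot: [-3.141, -0.0, 1.361]
wrist_force: [-0.3, -0.4, 0.9]
finger_gap: 0.537
gripper_force: 15.0
([-0.0, -0.0, -0.1], [0.4839, 0.0411, -0.0006])
```

```bash
python3 -m pendant '[{"dr":[0,0,-0.1],"translation":[0.15,0.01,0],"gripper":1},{"dr":[0,0,-0.1],"translation":[0.3,0.03,0],"gripper":1},{"dr":[0,0,-0.1],"translation":[0.42,0.041,0],"gripper":1},{"dr":[0,0,-0.1],"translation":[0.484,0.041,0],"gripper":1},{"dr":[0,0,-0.1],"translation":[0.484,0.041,0],"gripper":1},{"dr":[0,0,-0.1],"translation":[0.484,0.041,0],"gripper":1}]' 15
python3 - <<'E'
from look import *
p,T,s=look(dict(deck_floor=.174,rib_1_centre=.23),"w3")
q=get_image("scene")
for r in masks_of(q,"rib_1_centre")[:2]: print(r["confidence"],r["box"])
E
```

```text
time: 13.78
tool_pos: [0.5841, 0.1985, 0.1996]
ee_rot: [-3.141, 0.001, 1.516]
wrist_force: [-0.3, -0.3, 0.0]
finger_gap: 0.537
gripper_force: 15.0
t 13.775 tcp [0.5841 0.1985 0.1996] [-1.80e+02  1.00e-01  8.69e+01]
deck_floor place 0.67 [219. 367.] [0.6424 0.1998 0.174 ]
deck_floor mask 0.74 rect [645. 195.] [154. 238.] long 177.7 pca 172.0
rib_1_centre place 0.78 [262. 281.] [0.5834 0.1968 0.23  ]
rib_1_centre mask 0.92 rect [584. 195.] [103.  50.] long 85.1 pca 85.4
0.74 [164.5, 256.7, 193.5, 276.3]
```

View pics/w3.png

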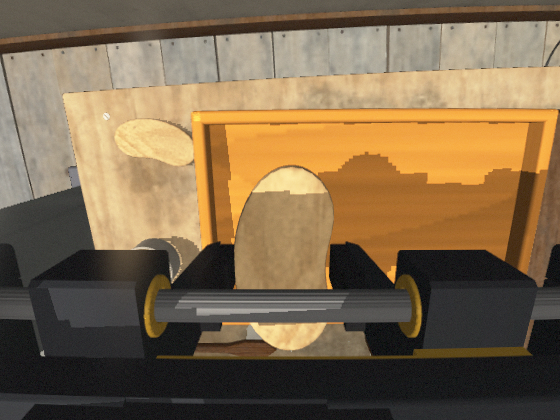

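The wrist picture shows rib 1 held at (282,262) over the deck. The rim's back corners are at about (193,112) and (556,110), and rib 2 is at (155,140).

Run:
```python
from look import *
p,T,s=wrist()
for n,(r,c) in dict(BLouter=(112,193),BRouter=(110,556),Lin=(200,216),Lout=(200,199)).items(): print(n,atz(p,r,c,.188,T).round(4))
for r in place_of(p,"rib_2_centre")[:3]: print(r["confidence"],r["pixel"],atz(p,*r["pixel"],.006,T).round(4))
```

```text
BLouter [0.5357 0.2765 0.188 ]
BRouter [0.7537 0.2676 0.188 ]
Lin [0.5437 0.2228 0.188 ]
Lout [0.533  0.2234 0.188 ]
0.58 [142.7, 155.6] [0.4374 0.2565 0.006 ]
```

```bash
python3 -m pendant '[{"dr":[0,0,0],"translation":[0,0.033,0],"gripper":1},{"dr":[0,0,0],"translation":[0,0.033,0.08],"gripper":1},{"dr":[0,0,0],"translation":[0,0.033,0.12],"gripper":1},{"dr":[0,0,0],"translation":[0,0.033,0.134],"gripper":1},{"dr":[0,0,0],"translation":[0,0.033,0.134],"gripper":1},{"dr":[0,0,0],"translation":[0,0.033,0.134],"gripper":-0.4},{"dr":[0,0,0],"translation":[0,0.033,0.134],"gripper":-0.4},{"dr":[0,0,0],"translation":[0,0.033,0.134],"gripper":-0.4},{"dr":[0,0,0],"translation":[0,0.033,0.08],"gripper":-0.4},{"dr":[0,0,0],"translation":[0,0.033,0],"gripper":-0.4}]' 15
python3 - <<'E'
from look import *
p,T,s=look(dict(rib_1_centre=.182)); print(rows(s,[.437,.2565,.13],[np.pi,0,np.radians(164)]))
E
```

```text
time: 15.48
tool_pos: [0.5966, 0.1991, 0.1998]
ee_rot: [-3.14, 0.001, 1.519]
wrist_force: [0.5, -0.6, -1.1]
finger_gap: 0.7
gripper_force: 0.0
t 15.475 tcp [0.5966 0.1991 0.1998] [-179.9    0.    87. ]
rib_1_centre place 0.73 [225. 281.] [0.5957 0.2021 0.182 ]
([-0.001, -0.0, -0.855], [0.1226, -0.4057, 0.1752])
```

```bash
python3 -m pendant '[{"dr":[0,0,-0.11],"translation":[0.03,-0.1,0],"gripper":-1},{"dr":[0,0,-0.22],"translation":[0.06,-0.25,0],"gripper":-1},{"dr":[0,0,-0.33],"translation":[0.1,-0.38,0],"gripper":-1},{"dr":[0,0,-0.45],"translation":[0.123,-0.406,0.05],"gripper":-1},{"dr":[0,0,-0.57],"translation":[0.123,-0.406,0.15],"gripper":-1},{"dr":[0,0,-0.68],"translation":[0.123,-0.406,0.175],"gripper":-1},{"dr":[0,0,-0.8],"translation":[0.123,-0.406,0.175],"gripper":-1},{"dr":[0,0,-0.855],"translation":[0.123,-0.406,0.175],"gripper":-1},{"dr":[0,0,-0.855],"translation":[0.123,-0.406,0.175],"gripper":-1}]' 15
python3 - <<'E'
from look import *
p,T,s=look(dict(rib_2_centre=.006))
E
```

```text
time: 16.75
tool_pos: [0.4371, 0.2567, 0.1291]
ee_rot: [-3.141, -0.001, 2.861]
wrist_force: [0.3, 0.5, 0.5]
finger_gap: 1.0
gripper_force: 0.0
t 16.75 tcp [0.4371 0.2567 0.1291] [-1.800e+02 -1.000e-01  1.639e+02]
rib_2_centre place 0.7 [194. 283.] [0.4355 0.2572 0.006 ]
rib_2_centre mask 0.7 rect [438. 258.] [48. 98.] long 164.9 pca 164.3
rib_2_centre mask 0.48 rect [578. 179.] [197. 107.] long 85.8 pca 79.5
```

```bash
python3 -m pendant '[{"dr":[0,0,0],"translation":[0,-0.002,0.15],"gripper":-1},{"dr":[0,0,0],"translation":[0,-0.002,0.3],"gripper":-1},{"dr":[0,0,0],"translation":[0,-0.002,0.36],"gripper":-1},{"dr":[0,0,0],"translation":[0,-0.002,0.385],"gripper":-1},{"dr":[0,0,0],"translation":[0,-0.002,0.392],"gripper":-1},{"dr":[0,0,0],"translation":[0,-0.002,0.392],"gripper":1},{"dr":[0,0,0],"translation":[0,-0.002,0.392],"gripper":1},{"dr":[0,0,0],"translation":[0,-0.002,0.392],"gripper":1},{"dr":[0,0,0],"translation":[0,-0.002,0.392],"gripper":1},{"dr":[0,0,0],"translation":[0,-0.002,0.392],"gripper":1},{"dr":[0,0,0],"translation":[0,-0.002,0.392],"gripper":1}]' 15
```

```text
time: 18.27
tool_pos: [0.4377, 0.2563, -0.0267]
ee_rot: [-3.142, 0.0, 2.861]
wrist_force: [-0.6, -0.1, 3.7]
finger_gap: 0.53
gripper_force: 15.1
```

```bash
python3 -m pendant '[{"dr":[0,0,0],"translation":[0,0,-0.12],"gripper":1},{"dr":[0,0,0],"translation":[0,0,-0.27],"gripper":1},{"dr":[0,0,0],"translation":[0,0,-0.42],"gripper":1},{"dr":[0,0,0],"translation":[0,0,-0.55],"gripper":1},{"dr":[0,0,0.11],"translation":[-0.04,0,-0.57],"gripper":1},{"dr":[0,0,0.22],"translation":[-0.15,0.01,-0.57],"gripper":1},{"dr":[0,0,0.33],"translation":[-0.3,0.01,-0.57],"gripper":1},{"dr":[0,0,0.45],"translation":[-0.45,0.02,-0.57],"gripper":1},{"dr":[0,0,0.56],"translation":[-0.58,0.03,-0.57],"gripper":1},{"dr":[0,0,0.68],"translation":[-0.64,0.03,-0.57],"gripper":1},{"dr":[0,0,0.8],"translation":[-0.64,0.03,-0.57],"gripper":1},{"dr":[0,0,0.855],"translation":[-0.64,0.03,-0.57],"gripper":1},{"dr":[0,0,0.855],"translation":[-0.64,0.03,-0.57],"gripper":1}]' 15
python3 - <<'E'
from look import *
p,T,s=look(dict(deck_floor=.174,rib_1_centre=.182))
E
```

```text
time: 19.9
tool_pos: [0.6865, 0.1972, 0.2006]
ee_rot: [-3.141, 0.0, 1.52]
wrist_force: [0.9, -0.5, 0.1]
finger_gap: 0.529
gripper_force: 14.9
t 19.9 tcp [0.6865 0.1972 0.2006] [-180.     0.    87.1]
deck_floor place 0.65 [226. 217.] [0.6413 0.1989 0.174 ]
deck_floor mask 0.82 rect [638. 195.] [155. 238.] long 177.4 pca 177.9
rib_1_centre place 0.81 [229. 150.] [0.5977 0.2013 0.182 ]
rib_1_centre mask 0.57 rect [600. 206.] [84. 49.] long 86.6 pca 89.7
```

```bash
python3 -m pendant '[{"dr":[0,0,0],"translation":[0,0,0.08],"gripper":1},{"dr":[0,0,0],"translation":[0,0,0.12],"gripper":1},{"dr":[0,0,0],"translation":[0,0,0.13],"gripper":1},{"dr":[0,0,0],"translation":[0,0,0.13],"gripper":1},{"dr":[0,0,0],"translation":[0,0,0.13],"gripper":-0.4},{"dr":[0,0,0],"translation":[0,0,0.13],"gripper":-0.4},{"dr":[0,0,0],"translation":[0,0,0.13],"gripper":-0.4},{"dr":[0,0,0],"translation":[0,0,0.08],"gripper":-0.4},{"dr":[0,0,0],"translation":[0,0,0],"gripper":-0.4}]' 15
python3 - <<'E'
from look import *
p,T,s=look(dict(rib_1_centre=.182)); print(rows(s,[.466,-.03,.13],[np.pi,0,np.radians(0)]))
E
python3 -m pendant '[{"dr":[0,0,0.11],"translation":[-0.1,-0.08,0],"gripper":-1},{"dr":[0,0,0.22],"translation":[-0.2,-0.18,0],"gripper":-1},{"dr":[0,0,0.33],"translation":[-0.3,-0.28,0],"gripper":-1},{"dr":[0,0,0.45],"translation":[-0.4,-0.38,0],"gripper":-1},{"dr":[0,0,0.57],"translation":[-0.5,-0.46,0.05],"gripper":-1},{"dr":[0,0,0.68],"translation":[-0.596,-0.521,0.1],"gripper":-1},{"dr":[0,0,0.8],"translation":[-0.596,-0.521,0.17],"gripper":-1},{"dr":[0,0,0.9],"translation":[-0.596,-0.521,0.17],"gripper":-1},{"dr":[0,0,1],"translation":[-0.596,-0.521,0.17],"gripper":-1},{"dr":[0,0,1],"translation":[-0.596,-0.521,0.17],"gripper":-1}]' 15
python3 - <<'E'
from look import *
p,T,s=look(dict(spatula_centre=.0045),"w4")
E
```

```text
time: 21.28
tool_pos: [0.6864, 0.1969, 0.202]
ee_rot: [-3.14, 0.0, 1.519]
wrist_force: [-0.1, 0.9, -0.2]
finger_gap: 0.698
gripper_force: 0.0
t 21.275 tcp [0.6864 0.1969 0.202 ] [-179.9    0.    87. ]
rib_1_centre place 0.64 [231. 152.] [0.598  0.1996 0.182 ]
rib_1_centre mask 0.83 rect [599. 203.] [92. 48.] long 84.4 pca 80.3
([-0.0, 0.001, 0.967], [-0.5952, -0.5205, 0.1809])
time: 22.68
tool_pos: [0.466, -0.03, 0.133]
ee_rot: [3.141, 0.001, -0.051]
wrist_force: [0.4, -0.1, -1.3]
finger_gap: 1.003
gripper_force: 0.0
t 22.675 tcp [ 0.466 -0.03   0.133] [180.    0.   -2.9]
spatula_centre place 0.73 [200. 281.] [ 0.4605 -0.0285  0.0045]
spatula_centre mask 0.75 rect [465. -32.] [ 27. 192.] long 176.6 pca 176.2
```

View pics/w4.png

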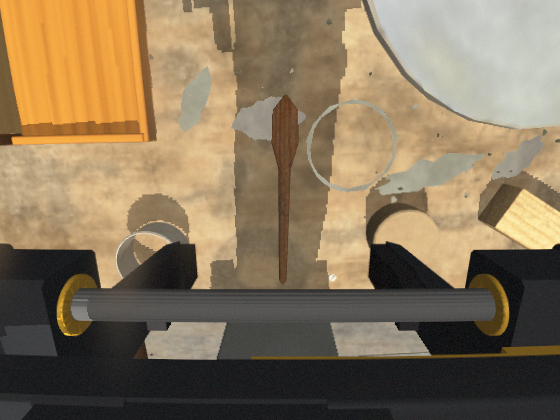

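The wrist picture shows the spatula straight under the gripper, with the blade end at (285,97) and the handle end at (283,283), and the cutter (150,250) and mould (400,225) clear of the fingers.

```bash
python3 -m pendant '[{"dr":[0,0,0],"translation":[0,0,0.15],"gripper":-0.6},{"dr":[0,0,0],"translation":[0,0,0.3],"gripper":-0.6},{"dr":[0,0,0],"translation":[0,0,0.37],"gripper":-0.6},{"dr":[0,0,0],"translation":[0,0,0.395],"gripper":-0.6},{"dr":[0,0,0],"translation":[0,0,0.4],"gripper":1},{"dr":[0,0,0],"translation":[0,0,0.4],"gripper":1},{"dr":[0,0,0],"translation":[0,0,0.4],"gripper":1},{"dr":[0,0,0],"translation":[0,0,0.4],"gripper":1},{"dr":[0,0,0],"translation":[0,0,0.4],"gripper":1},{"dr":[0,0,0],"translation":[0,0,0.4],"gripper":1},{"dr":[0,0,0],"translation":[0,0,0.4],"gripper":1},{"dr":[0,0,0],"translation":[0,0,0.4],"gripper":1}]' 20
```

```text
time: 24.32
tool_pos: [0.4663, -0.0301, -0.0268]
ee_rot: [3.142, -0.0, -0.052]
wrist_force: [0.0, -0.8, 2.6]
finger_gap: 0.114
gripper_force: 20.0
```

```bash
python3 -m pendant '[{"dr":[0,0,0],"translation":[0,0,-0.1],"gripper":1},{"dr":[0,0,0],"translation":[0,0,-0.25],"gripper":1},{"dr":[0,0,0],"translation":[0,0,-0.4],"gripper":1},{"dr":[0,0,0],"translation":[0,0.05,-0.47],"gripper":1},{"dr":[0,0,-0.03],"translation":[0.03,0.15,-0.47],"gripper":1},{"dr":[0,0,-0.03],"translation":[0.05,0.3,-0.47],"gripper":1},{"dr":[0,0,-0.03],"translation":[0.08,0.45,-0.47],"gripper":1},{"dr":[0,0,-0.03],"translation":[0.1,0.6,-0.47],"gripper":1},{"dr":[0,0,-0.03],"translation":[0.1,0.75,-0.47],"gripper":1},{"dr":[0,0,-0.03],"translation":[0.1,0.9,-0.47],"gripper":1},{"dr":[0,0,-0.03],"translation":[0.1,0.984,-0.47],"gripper":1},{"dr":[0,0,-0.03],"translation":[0.1,0.984,-0.47],"gripper":1},{"dr":[0,0,-0.03],"translation":[0.1,0.984,-0.47],"gripper":1}]' 20
python3 - <<'E'
from look import *
p,T,s=look(dict(tray_floor=.006,spatula_centre=.191),"w5")
# tray edges: orange mask, homography to z=.028
hsv=cv2.cvtColor(p["img"],cv2.COLOR_BGR2HSV); m=cv2.inRange(hsv,(8,150,90),(20,255,255))
c=max(cv2.findContours(m,0,2)[0],key=cv2.contourArea)
for e in cv2.approxPolyDP(c,5,True)[:,0]: print(e,atz(p,e[1],e[0],.028,T).round(3))
E
```

```text
time: 25.95
tool_pos: [0.4859, -0.4237, 0.1607]
ee_rot: [-3.14, 0.0, -0.004]
wrist_force: [0.6, 0.2, -1.0]
finger_gap: 0.117
gripper_force: 20.0
t 25.95 tcp [ 0.4859 -0.4237  0.1607] [-179.9    0.    -0.2]
tray_floor mask 0.56 rect [ 512. -418.] [205. 119.] long 2.3 pca 7.7
spatula_centre place 0.89 [264. 281.] [ 0.4832 -0.4234  0.191 ]
spatula_centre mask 0.95 rect [ 504. -425.] [156.  26.] long 1.0 pca 179.3
[215  66] [ 0.608 -0.361  0.028]
[230 245] [ 0.431 -0.367  0.028]
[237 256] [ 0.418 -0.374  0.028]
[244 245] [ 0.431 -0.382  0.028]
[237 110] [ 0.568 -0.38   0.028]
[250 190] [ 0.49  -0.391  0.028]
[247 117] [ 0.562 -0.39   0.028]
[255 212] [ 0.467 -0.395  0.028]
[260 188] [ 0.492 -0.401  0.028]
[264 242] [ 0.434 -0.404  0.028]
[254 235] [ 0.442 -0.393  0.028]
[254 242] [ 0.434 -0.393  0.028]
[270 244] [ 0.432 -0.41   0.028]
[267 198] [ 0.482 -0.408  0.028]
[273 205] [ 0.474 -0.414  0.028]
[278 201] [ 0.479 -0.419  0.028]
[276 190] [ 0.49  -0.417  0.028]
[269 197] [ 0.483 -0.41   0.028]
[271 185] [ 0.495 -0.412  0.028]
[262 183] [ 0.497 -0.403  0.028]
[264 159] [ 0.522 -0.405  
[... 692 characters left out ...]
 0.028]
[311 113] [ 0.565 -0.451  0.028]
[309 163] [ 0.517 -0.45   0.028]
[301 163] [ 0.517 -0.442  0.028]
[302 169] [ 0.511 -0.443  0.028]
[309 166] [ 0.514 -0.45   0.028]
[303 180] [ 0.5   -0.444  0.028]
[295 175] [ 0.505 -0.436  0.028]
[295 162] [ 0.518 -0.436  0.028]
[290 166] [ 0.514 -0.431  0.028]
[297 172] [ 0.508 -0.438  0.028]
[292 178] [ 0.502 -0.433  0.028]
[303 181] [ 0.499 -0.444  0.028]
[294 243] [ 0.433 -0.436  0.028]
[310 241] [ 0.435 -0.453  0.028]
[325 251] [ 0.423 -0.469  0.028]
[324  68] [ 0.606 -0.463  0.028]
[328 257] [ 0.416 -0.472  0.028]
[330  62] [ 0.611 -0.468  0.028]
[290  62] [ 0.611 -0.431  0.028]
[283  56] [ 0.616 -0.425  0.028]
[277  63] [ 0.61  -0.419  0.028]
```

View pics/w5.png

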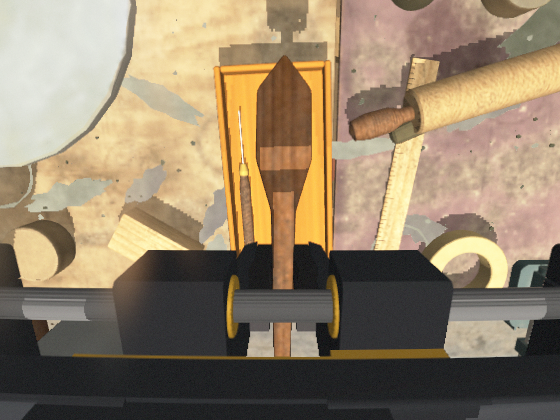

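The wrist picture shows the spatula (blade 285,100) held along the tray's free strip, with the needle at (243,170) clear of it.

```bash
python3 -m pendant '[{"dr":[0,0,-0.017],"translation":[0.009,0.004,0.15],"gripper":1},{"dr":[0,0,-0.017],"translation":[0.009,0.004,0.28],"gripper":1},{"dr":[0,0,-0.017],"translation":[0.009,0.004,0.36],"gripper":1},{"dr":[0,0,-0.017],"translation":[0.009,0.004,0.42],"gripper":1},{"dr":[0,0,-0.017],"translation":[0.009,0.004,0.447],"gripper":1},{"dr":[0,0,-0.017],"translation":[0.009,0.004,0.449],"gripper":1},{"dr":[0,0,-0.017],"translation":[0.009,0.004,0.449],"gripper":0.45},{"dr":[0,0,-0.017],"translation":[0.009,0.004,0.449],"gripper":0.45},{"dr":[0,0,-0.017],"translation":[0.009,0.004,0.449],"gripper":0.45},{"dr":[0,0,-0.017],"translation":[0.009,0.004,0.4],"gripper":0.45},{"dr":[0,0,-0.017],"translation":[0.009,0.004,0.25],"gripper":0.45},{"dr":[0,0,-0.017],"translation":[0.009,0.004,0.1],"gripper":-1},{"dr":[0,0,-0.017],"translation":[0.009,0.004,0.1],"gripper":-1}]' 20
python3 - <<'E'
from look import *
p,T,s=look(dict(spatula_centre=.0105,block_centre=.03))
for n in(58,-122):print(rows(s,[.426,-.285,.12],[np.pi,0,np.radians(n)]))
print(s["qpos"])
E
```

```text
time: 27.82
tool_pos: [0.4927, -0.4298, 0.1283]
ee_rot: [3.134, -0.009, 0.021]
wrist_force: [0.5, -0.5, -0.9]
finger_gap: 0.478
gripper_force: 0.0
t 27.825 tcp [ 0.4927 -0.4298  0.1283] [179.6  -0.5   1.2]
spatula_centre place 0.75 [203. 278.] [ 0.4875 -0.4266  0.0105]
spatula_centre mask 0.92 rect [ 490. -428.] [189.  25.] long 1.6 pca 179.3
block_centre place 0.76 [263. 138.] [ 0.4298 -0.2915  0.03  ]
block_centre mask 0.83 rect [ 449. -294.] [98. 40.] long 76.3 pca 75.4
block_centre mask 0.54 rect [ 508. -419.] [206. 110.] long 2.4 pca 6.8
([0.007, -0.003, -0.631], [-0.1591, -0.3656, 0.0167])
([-0.003, -0.008, 1.369], [-0.1591, -0.3656, 0.0167])
[ 6.46844658e-01  6.20569775e-01  2.33368178e-03  1.60177046e+00
 -1.44591596e-03  9.07551352e-01 -8.99989569e-01]
```

```bash
python3 -m pendant '[{"dr":[0.007,-0.003,-0.1],"translation":[-0.05,-0.1,0],"gripper":-1},{"dr":[0.007,-0.003,-0.21],"translation":[-0.1,-0.22,0],"gripper":-1},{"dr":[0.007,-0.003,-0.32],"translation":[-0.159,-0.34,0],"gripper":-1},{"dr":[0.007,-0.003,-0.43],"translation":[-0.159,-0.366,0.017],"gripper":-1},{"dr":[0.007,-0.003,-0.54],"translation":[-0.159,-0.366,0.017],"gripper":-1},{"dr":[0.007,-0.003,-0.631],"translation":[-0.159,-0.366,0.017],"gripper":-1},{"dr":[0.007,-0.003,-0.631],"translation":[-0.159,-0.366,0.017],"gripper":-1}]' 30
python3 - <<'E'
from look import *
p,T,s=look(dict(block_centre=.03))
# hull of block mask seen from above: print corners at top height
for r in masks_of(p,"block_centre")[:1]:
  c=max(cv2.findContours(r["pixels"].astype(np.uint8),0,2)[0],key=cv2.contourArea)
  for e in cv2.approxPolyDP(c,4,True)[:,0]: print(e,atz(p,e[1],e[0],.03,T).round(3))
print(s["qpos"].round(2))
E
```

```text
time: 28.95
tool_pos: [0.4218, -0.2815, 0.1134]
ee_rot: [-3.128, -0.001, 1.011]
wrist_force: [-0.1, -0.2, -0.1]
finger_gap: 1.0
gripper_force: 0.0
t 28.95 tcp [ 0.4218 -0.2815  0.1134] [-1.792e+02 -1.000e-01  5.790e+01]
block_centre place 0.64 [204. 286.] [ 0.4245 -0.281   0.03  ]
block_centre mask 0.7 rect [ 425. -282.] [91. 45.] long 58.1 pca 58.2
[265 151] [ 0.434 -0.234  0.03 ]
[263 250] [ 0.384 -0.307  0.03 ]
[310 253] [ 0.419 -0.331  0.03 ]
[314 154] [ 0.467 -0.257  0.03 ]
[ 0.71  0.45 -0.26  1.96  0.16  0.76 -0.2 ]
```

```bash
cat >> h.py <<'E'
def tcp(tip,yaw,th=40):
    z=R.from_euler("xyz",[np.pi,-np.radians(th),np.radians(yaw)]).as_matrix()[:,2]; return np.array(tip)+.031*z,z
E
python3 - <<'E'
from h import *
s=ctrl.get_obs(); y=58.1; u=np.array([np.cos(np.radians(y)),np.sin(np.radians(y)),0])
P,z=tcp(np.array([.425,-.282,.010])+.002*u,y); print(P,z)
for b in(.1,0): print(rows(s,P-b*z,[np.pi,-np.radians(40),np.radians(y)]))
E
```

```text
[ 0.43658676 -0.26338509 -0.01374738] [ 0.33967361  0.54570848 -0.76604444]
([-0.007, 0.444, -0.005], [-0.1029, 0.0079, 0.1276])
([-0.007, 0.444, -0.005], [0.0576, 0.0097, 0.3193])
```

```bash
python3 -m pendant '[{"dr":[-0.007,0.11,-0.005],"translation":[-0.04,0.008,0],"gripper":-1},{"dr":[-0.007,0.22,-0.005],"translation":[-0.08,0.008,0.05],"gripper":-1},{"dr":[-0.007,0.33,-0.005],"translation":[-0.103,0.008,0.1],"gripper":-1},{"dr":[-0.007,0.444,-0.005],"translation":[-0.103,0.008,0.128],"gripper":-1},{"dr":[-0.007,0.444,-0.005],"translation":[-0.103,0.008,0.128],"gripper":-1},{"dr":[-0.007,0.444,-0.005],"translation":[-0.103,0.008,0.128],"gripper":-1}]' 30
python3 - <<'E'
from look import *
p,T,s=look(dict(block_centre=.03)); print(s["qpos"].round(2))
y=58.1; u=np.array([np.cos(np.radians(y)),np.sin(np.radians(y)),0])
P,z=tcp(np.array([.425,-.282,.010])+.002*u,y)
print(rows(s,P,[np.pi,-np.radians(40),np.radians(y)]))
E
```

```text
time: 29.9
tool_pos: [0.4041, -0.3172, 0.064]
ee_rot: [3.139, -0.697, 1.019]
wrist_force: [-0.1, 0.0, 0.3]
finger_gap: 1.0
gripper_force: 0.0
t 29.9 tcp [ 0.4041 -0.3172  0.064 ] [179.9 -39.9  58.4]
block_centre place 0.57 [215. 283.] [ 0.4209 -0.291   0.03  ]
block_centre mask 0.88 rect [ 423. -287.] [96. 45.] long 58.0 pca 58.5
block_centre mask 0.51 rect [ 488. -392.] [237.  59.] long 1.9 pca 0.4
[ 1.39  0.83 -0.54  1.8  -0.32  0.91  0.62]
([-0.001, 0.001, 0.003], [-0.0044, -0.002, 0.2499])
```

Reachable. Advance along the fingers and grip.

```bash
python3 -m pendant '[{"dr":[0,0,0.003],"translation":[0,0,0.1],"gripper":-1},{"dr":[0,0,0.003],"translation":[0,0,0.2],"gripper":-1},{"dr":[0,0,0.003],"translation":[0,0,0.24],"gripper":-1},{"dr":[0,0,0.003],"translation":[-0.002,0,0.25],"gripper":-1},{"dr":[0,0,0.003],"translation":[-0.002,0,0.25],"gripper":-1},{"dr":[0,0,0.003],"translation":[-0.002,0,0.25],"gripper":1},{"dr":[0,0,0.003],"translation":[-0.002,0,0.25],"gripper":1},{"dr":[0,0,0.003],"translation":[-0.002,0,0.25],"gripper":1},{"dr":[0,0,0.003],"translation":[-0.002,0,0.25],"gripper":1},{"dr":[0,0,0.003],"translation":[-0.002,0,0.25],"gripper":1},{"dr":[0,0,0.003],"translation":[-0.002,0,0.25],"gripper":1},{"dr":[0,0,0.003],"translation":[-0.002,0,0.25],"gripper":1}]' 40
```

```text
time: 31.55
tool_pos: [0.4365, -0.2642, -0.0141]
ee_rot: [-3.139, -0.698, 1.011]
wrist_force: [-0.6, -0.3, 1.8]
finger_gap: 0.504
gripper_force: 40.0
```

Run:
```python
from h import *
s=ctrl.get_obs()
P,z=tcp([.614,.147,.036],87.7); H=P-.16*z; print(P,H)
a=np.array(s["tool_pos"])+[0,0,.18]; print(rows(s,a)); 
for f in(.5,1.): print(rows(s,a+f*(H-a)*[1,1,0],[np.pi,-np.radians(40),np.radians(58.1+f*29.6)]))
```

```text
[0.61479968 0.16691036 0.01225262] [0.61067229 0.0641472  0.13481973]
([0.0, 0.0, 0.0], [0.2894, -0.0008, -0.3446])
([0.105, -0.0, -0.127], [0.6442, -0.0335, -0.0466])
([0.211, -0.0, -0.253], [0.9991, -0.0661, 0.2514])
```

```bash
python3 -m pendant '[{"dr":[0,0,0],"translation":[0.1,0,-0.12],"gripper":1},{"dr":[0,0,0],"translation":[0.2,0,-0.24],"gripper":1},{"dr":[0,0,0],"translation":[0.289,0,-0.345],"gripper":1},{"dr":[0.02,0,-0.025],"translation":[0.36,-0.007,-0.285],"gripper":1},{"dr":[0.04,0,-0.05],"translation":[0.43,-0.013,-0.226],"gripper":1},{"dr":[0.06,0,-0.076],"translation":[0.502,-0.02,-0.166],"gripper":1},{"dr":[0.08,0,-0.1],"translation":[0.573,-0.027,-0.106],"gripper":1},{"dr":[0.105,0,-0.127],"translation":[0.644,-0.033,-0.047],"gripper":1},{"dr":[0.126,0,-0.152],"translation":[0.715,-0.04,0.013],"gripper":1},{"dr":[0.148,0,-0.178],"translation":[0.786,-0.046,0.072],"gripper":1},{"dr":[0.169,0,-0.203],"translation":[0.857,-0.053,0.132],"gripper":1},{"dr":[0.19,0,-0.228],"translation":[0.928,-0.06,0.192],"gripper":1},{"dr":[0.211,0,-0.253],"translation":[0.999,-0.066,0.251],"gripper":1},{"dr":[0.211,0,-0.253],"translation":[0.999,-0.066,0.251],"gripper":1},{"dr":[0.211,0,-0.253],"translation":[0.999,-0.066,0.251],"gripper":1}]' 40
python3 - <<'E'
from look import *
p,T,s=look(dict(bay_floor=.008,deck_floor=.174),"w6"); print(s["qpos"].round(2))
q=get_image("side")
for k in("bay_floor",):
  for r in place_of(q,k)[:2]: print(r["confidence"],atz(q,*r["pixel"],.008).round(3))
P,z=tcp([.614,.147,.036],87.7)
for H in(P-.16*z,P,P-[0,0,.018]): print(rows(s,H,[np.pi,-np.radians(40),np.radians(87.7)]))
E
```

```text
time: 33.42
tool_pos: [0.6102, 0.0635, 0.1655]
ee_rot: [-3.141, -0.698, 1.529]
wrist_force: [-0.1, -0.9, -0.8]
finger_gap: 0.505
gripper_force: 40.0
t 33.425 tcp [0.6102 0.0635 0.1655] [-180.   -40.    87.6]
bay_floor mask 0.94 rect [678. 331.] [496. 479.] long 88.1 pca 3.8
deck_floor place 0.71 [ 68. 314.] [0.6408 0.1999 0.174 ]
deck_floor mask 0.79 rect [643. 167.] [251. 242.] long 88.1 pca 3.6
[ 0.69  0.76 -0.72  1.67 -0.28  0.93  0.25]
0.79 [0.637 0.147 0.008]
([-0.0, -0.0, -0.001], [-0.048, 0.0011, 0.0597])
([-0.0, -0.0, -0.001], [-0.048, 0.0011, 0.4597])
([-0.0, -0.0, -0.001], [-0.077, 0.0011, 0.4942])
```

View pics/w6.png

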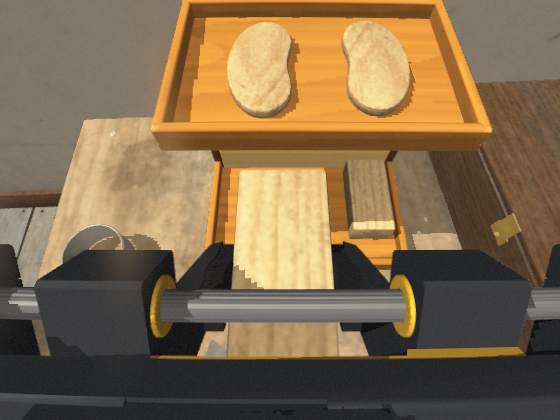

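The wrist picture shows both ribs flat on the deck at (262,70) and (375,68). The bay is below with the stored block at (370,200), and the held block at (283,215) is lined up to its left. I'll check the bay frame from the stored block's corners.

Run:
```python
from look import *
p,T,s=wrist()
for r,c in((222,349),(220,395),(160,345),(160,383)): print((r,c),atz(p,r,c,.038,T).round(4))
# expected with current frame
xo=np.array([.040,.999]);yo=np.array([-.999,.04]);O=np.array([.6397,.154])
for x,y in((-35,-49),(-35,-95),(55,-49)):
  X=O+x/1e3*xo+y/1e3*yo; print(X.round(4),np.round(proj(p,[*X,.038],T)))
for x in(-60,-68):
  for y in(103,-103): X=O+x/1e3*xo+y/1e3*yo; print("lip",x,y,np.round(proj(p,[*X,.022],T)))
```

```text
(222, 349) [0.685  0.1258 0.038 ]
(220, 395) [0.7352 0.126  0.038 ]
(160, 345) [0.691  0.2054 0.038 ]
(160, 383) [0.7363 0.2037 0.038 ]
[0.6873 0.1171] [229. 352.]
[0.7332 0.1152] [229. 395.]
[0.6909 0.207 ] [159. 345.]
lip -60 103 [257. 210.]
lip -60 -103 [256. 401.]
lip -68 103 [264. 209.]
lip -68 -103 [264. 402.]
```

```bash
python3 -m pendant '[{"dr":[0,0,0],"translation":[-0.042,0.001,0.065],"gripper":1},{"dr":[0,0,0],"translation":[-0.042,0.001,0.13],"gripper":1},{"dr":[0,0,0],"translation":[-0.042,0.001,0.2],"gripper":1},{"dr":[0,0,0],"translation":[-0.042,0.001,0.265],"gripper":1},{"dr":[0,0,0],"translation":[-0.042,0.001,0.33],"gripper":1},{"dr":[0,0,0],"translation":[-0.042,0.001,0.39],"gripper":1},{"dr":[0,0,0],"translation":[-0.042,0.001,0.43],"gripper":1},{"dr":[0,0,0],"translation":[-0.042,0.001,0.465],"gripper":1},{"dr":[0,0,0],"translation":[-0.042,0.001,0.465],"gripper":1}]' 40
python3 - <<'E'
from look import *
p,T,s=look(dict(block_centre=.05))
P,z=tcp([.614,.150,.036],87.7)
for H in(P,P-[0,0,.017]): print(rows(s,H,[np.pi,-np.radians(40),np.radians(87.7)]))
E
```

```text
time: 34.95
tool_pos: [0.6149, 0.1714, 0.0124]
ee_rot: [-3.14, -0.699, 1.53]
wrist_force: [-0.1, -0.2, -0.4]
finger_gap: 0.507
gripper_force: 40.0
t 34.95 tcp [0.6149 0.1714 0.0124] [-179.9  -40.1   87.7]
block_centre place 0.93 [264. 282.] [0.614  0.1454 0.05  ]
block_centre mask 0.67 rect [614. 152.] [92. 47.] long 87.8 pca 87.7
([-0.001, -0.001, -0.0], [-0.0032, -0.0001, -0.0021])
([-0.001, -0.001, -0.0], [-0.0305, -0.0001, 0.0305])
```

```bash
python3 -m pendant '[{"dr":[0,0,0],"translation":[-0.014,0,0.016],"gripper":1},{"dr":[0,0,0],"translation":[-0.022,0,0.027],"gripper":1},{"dr":[0,0,0],"translation":[-0.027,0,0.033],"gripper":1},{"dr":[0,0,0],"translation":[-0.027,0,0.033],"gripper":1},{"dr":[0,0,0],"translation":[-0.027,0,0.033],"gripper":1}]' 40
```

```text
time: 35.72
tool_pos: [0.6155, 0.1711, -0.0041]
ee_rot: [3.141, -0.699, 1.53]
wrist_force: [-0.0, 0.5, -0.0]
finger_gap: 0.507
gripper_force: 40.0
```

```bash
python3 -m pendant '[{"dr":[0,0,0],"translation":[-0.002,0,0.003],"gripper":1},{"dr":[0,0,0],"translation":[-0.002,0,0.003],"gripper":1},{"dr":[0,0,0],"translation":[-0.002,0,0.003],"gripper":-0.6},{"dr":[0,0,0],"translation":[-0.002,0,0.003],"gripper":-0.6},{"dr":[0,0,0],"translation":[-0.002,0,0.003],"gripper":-0.6},{"dr":[0,0,0],"translation":[-0.002,0,0.003],"gripper":-0.6},{"dr":[0,0,0],"translation":[-0.002,0,0.003],"gripper":-0.6},{"dr":[0,0,0],"translation":[-0.002,0,-0.05],"gripper":-0.6},{"dr":[0,0,0],"translation":[-0.002,0,-0.15],"gripper":-0.6},{"dr":[0,0,0],"translation":[-0.002,0,-0.28],"gripper":-0.6},{"dr":[0,0,0],"translation":[-0.002,0,-0.4],"gripper":-0.6},{"dr":[0,0,0],"translation":[-0.002,0,-0.5],"gripper":-0.6},{"dr":[0,0,0],"translation":[-0.002,0,-0.5],"gripper":-0.6},{"dr":[0,0,0],"translation":[-0.002,0,-0.5],"gripper":-0.6}]' 40
python3 - <<'E'
from look import *
p,T,s=look(dict(block_centre=.038,rib_1_centre=.182),"w7")
q=get_image("scene")
for k,z in dict(cutter_centre=.0175,mould_centre=.017,bottle_centre=.038,spatula_centre=.0105).items():
  for r in place_of(q,k)[:1]: print(k,r["confidence"],atz(q,*r["pixel"],z).round(3))
cv2.imwrite("pics/w7.png",cv2.resize(np.hstack([p["img"],q["img"]]),(800,300)))
E
```

```text
time: 37.48
tool_pos: [0.6096, 0.0421, 0.1484]
ee_rot: [-3.141, -0.699, 1.53]
wrist_force: [-0.2, 0.4, -0.9]
finger_gap: 0.804
gripper_force: 0.0
t 37.475 tcp [0.6096 0.0421 0.1484] [-180.   -40.    87.7]
block_centre place 0.83 [189. 286.] [0.6178 0.1384 0.038 ]
block_centre mask 0.62 rect [615. 143.] [99. 46.] long 87.7 pca 87.9
rib_1_centre place 0.91 [ 26. 257.] [0.5973 0.1951 0.182 ]
rib_1_centre place 0.63 [187. 305.] [0.6226 0.0587 0.182 ]
rib_1_centre mask 0.75 rect [641. 126.] [204. 232.] long 178.3 pca 30.2
rib_1_centre mask 0.74 rect [598. 185.] [84. 49.] long 86.8 pca 90.7
cutter_centre 0.75 [0.41  0.112 0.018]
mould_centre 0.88 [ 0.416 -0.147  0.017]
bottle_centre 0.62 [ 0.698 -0.03   0.038]
spatula_centre 0.59 [0.683 0.129 0.01 ]
```

View pics/w7.png

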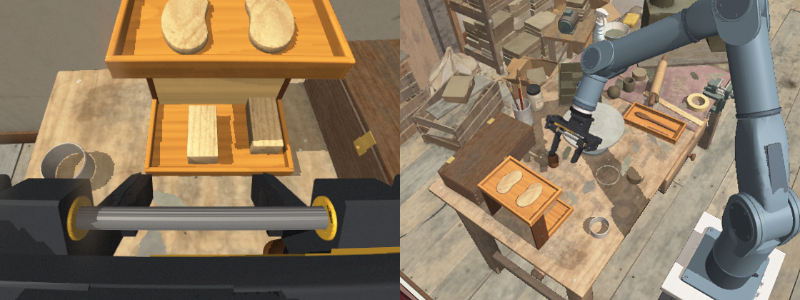

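The picture shows the block flat in the bay behind the lip at (200,130), next to the stored one. Both ribs are on the deck and the spatula is in the tray. The cutter, mould and bottle are where they started.

```bash
python3 -c "
from bench import workorder; print(workorder.hand_in())"
```

```text
the job is handed in; nothing more can be done
None
```

The job is handed in at about 37 s, no verdict returned: both ribs are on the deck, the block is flat in the bay, the spatula is in the tray, and the cutter, mould and bottle measured within about 10 mm of their starts; the reported TCP lies about 31 mm beyond the real fingertips, which cost one missed first grasp before I corrected for it.

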